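# Return the reagents to their spill holders

## Robot

A 6-joint arm with a two-finger parallel gripper is mounted at the origin on a cart in front of the work surface, level with it; the furniture and walls round the work are solid. World frame = base frame: x ahead of the robot, y to its left, z up, the work surface at z = 0. Lengths are in m, angles in rad, forces in N, time in s.
With the tool pointing down it reaches from about 0.3 to 0.875 m from the base axis. Payload 6.4 kg.
Tool frame: the origin (TCP) lies midway between the tips of the shut fingers; the grasp point (between the pads) lies 19 mm behind it (ctrl.pinch_z is the distance from the TCP to the grasp point, in m); z points along the fingers, y is the line along which they close (so a half turn about z gives the same grasp; the last joint's range is limited). The gripper opens to 85 mm and grips with 20 to 120 N. Pads are 22 mm wide; open, the fingers measure 114 mm over their backs; the gripper's body (76 mm by 85 mm) begins 54 mm behind the grasp point. The pads swing forward as they close: fully open they stand 13 mm farther back than shut.
Start: joints at [1.01, 0.181, 1.607, -0, 1.354, -0.206], TCP at [0.2, 0.539, 0.207] pointing down, gripper open.
Joint ranges: [-2.99, 2.99], [-0.89, 2.07], [0.3, 2.58], [-1.14, 4.28], [0, 2.63], [-3.12, 3.12]. Speed limits (rad/s): [2.57, 2.57, 3.01, 3.14, 3.14, 3.14].

## Interface

Orientations are given as a unit quaternion [w, x, y, z].
In Python, from bench import ctrl gives the robot as it stands.
- The arm moves only by the tool apply_moves, never from a script. Its argument "moves" is a list of rows, each an object with "jaw": the opening, from 0 (shut) to 1 (fully open); "offset": the shift along the tool's x, y, z in mm, a list of three; "rot": the turn, a rotation vector about the tool's x, y, z in degrees, a list of three. In form: [{"jaw": jaw, "offset": [dx, dy, dz], "rot": [ax, ay, az]}, ...]. A call has exactly 5 rows; each row shifts and turns the commanded pose from where the row before left it, along the tool's axes as they then stand; what a row does not reach is not made up. A row lasts 1/8 s, in which the tool goes at most 62.5 mm and 10.7 degrees, less where a joint would pass 70% of its speed; a pose out of reach is approached as far as the arm can. A call is refused whole if a number of a shift passes 62.5 or a number of a turn 10.7, either way. A call with a gripper value outside its range is refused whole. The fingers move at their own pace and stop on an object; the grip force is fixed at half the most. Time passes only in rows, so rows that do not move let the fingers close, or fill a call up. It gives the time, the measured TCP pose, the force, the opening and the grip force at its end, in the units of the state.
- ctrl.get_obs(): the state, without advancing time (a new reading comes with each control period).
- ctrl.camera(name): name is "scene" or "top"; returns (picture, depth): 420x560x3 uint8, red, green, blue; 420x560 float32, m along the optical axis (not along the pixel's ray), 0 where there is no reading.
- ctrl.camera_params(name): a dict with "K" (3x3 intrinsics, pixels), "cam_to_world" (4x4, takes a point from camera to world coordinates). Camera axes: x right, y down, z forward; pixel columns grow to the right and rows downward; lengths in m; the calibration is good to about 2 mm. A picture is of the moment at which its call begins. camera_params takes no time and is no camera call.
- ctrl.hand_in(): hands the job in; it is judged then, once.
Trained networks look in the newest picture that a camera, given by its name, has taken for a name from the list of things; names that differ only in an ending like _2 or _b are one class to them, and where a whole thing is asked for, a point or a joint stands for the part that bears it (a point fixed in the world has none). Each returns a list of dicts, best first, with "score" (0 to 1); they miss things now and then, are a little off and sometimes report something else, mostly with a low value. They report only what shows in the picture. A call takes as long as a camera call.
- ctrl.outline_of(camera, target): "region" (420x560 bool, what is visible of it) and "position" ([column, row] in pixels, amid what is visible of it).
The state is a dict: "time_s": time; "q": joint angles; "dq": joint speeds; "joint_efforts": joint torques, N m; "eef_pos": TCP position; "eef_rot": TCP orientation; "wrist_force": force on the tool from outside, world axes, zero at the start; "torque": the same for the moment, N m; "opening": opening from 0.0 (shut) to 1.0 (fully open); "grasp_force": force on a finger pad.
Only numpy, scipy, OpenCV 4.12 (cv2) and the standard library are available. Lean on these libraries where they do the work, as an engineer would, in place of code of your own. Each camera call takes 0.05 s, during which the arm holds its last target. There are 200 camera calls.

## Task

Put the three brown reagent bottles and the red-lidded sample jar that stand among the four holders away, each standing upright in the well of the round holder whose ring has the colour of its cap; of the two red holders the narrow one is for the red-capped bottle and the wide one for the jar. It is glassware: keep it upright, set it down without dropping or knocking it, and let go. Leave the tube rack behind the holders and the wash bottle on the right where they are; the other red-lidded jar, beyond the wash bottle, is not part of the job.

Things in the scene. Friction and masses are not known exactly. Their poses are not given: they have to be found in the camera images.
- blue_bottle_center (a point): Centre of the brown glass reagent bottle with a blue cap: upright, round, 54 mm diameter, 105 mm tall, loose, 0.1 to 0.25 kg; the straight body is widest, then a shoulder and a narrower 33 mm cap on top. The point lies on its axis, half-way up (52.5 mm above its underside); z is its upright axis. Grasp it there round the body, from any side.
- blue_bottle_holder: Holder for the blue-capped bottle: fixed white disc, 100 mm diameter, 4 mm thick, with a blue ring on it and a blue floor inside the ring. The ring's inside (the well) is 70 mm in diameter, so 8 mm clear all round its container; ring wall 5 mm, top of ring 12 mm and well floor 4 mm above the bench. Origin: centre of the disc's underside, on the bench; z up.
- black_bottle_center (a point): Centre of the brown glass reagent bottle with a black cap: upright, round, 48 mm diameter, 95 mm tall, loose, 0.1 to 0.25 kg; the straight body is widest, then a shoulder and a narrower 29 mm cap on top. The point lies on its axis, half-way up (47.5 mm above its underside); z is its upright axis. Grasp it there round the body, from any side.
- black_bottle_holder: Holder for the black-capped bottle: fixed white disc, 100 mm diameter, 4 mm thick, with a black ring on it and a black floor inside the ring. The ring's inside (the well) is 64 mm in diameter, so 8 mm clear all round its container; ring wall 5 mm, top of ring 12 mm and well floor 4 mm above the bench. Origin: centre of the disc's underside, on the bench; z up.
- red_bottle_center (a point): Centre of the brown glass reagent bottle with a red cap: upright, round, 43 mm diameter, 88 mm tall, loose, 0.1 to 0.25 kg; the straight body is widest, then a shoulder and a narrower 26 mm cap on top. The point lies on its axis, half-way up (44 mm above its underside); z is its upright axis. Grasp it there round the body, from any side.
- red_bottle_holder: Holder for the red-capped bottle: fixed white disc, 100 mm diameter, 4 mm thick, with a red ring on it and a red floor inside the ring. The ring's inside (the well) is 59 mm in diameter, so 8 mm clear all round its container; ring wall 5 mm, top of ring 12 mm and well floor 4 mm above the bench. Origin: centre of the disc's underside, on the bench; z up.
- red_jar_center (a point): Centre of the squat clear sample jar of white powder with a wide red screw lid that stands among the holders (a second such jar, far right beyond the wash bottle, belongs to the bench and is fixed): upright, round, 62 mm diameter, 72 mm tall, loose, 0.1 to 0.25 kg; the glass is 60 mm and the lid (top 14 mm) 62 mm in diameter. The point lies on its axis, half-way up (36 mm above its underside); z is its upright axis. Grasp it there round the body, from any side.
- red_jar_holder: Holder for the red-lidded jar: fixed white disc, 100 mm diameter, 4 mm thick, with a red ring on it and a red floor inside the ring. The ring's inside (the well) is 78 mm in diameter, so 8 mm clear all round its container; ring wall 5 mm, top of ring 12 mm and well floor 4 mm above the bench. Origin: centre of the disc's underside, on the bench; z up.
- tube_rack: Empty white tube rack standing behind the work, to the left of the balance, 52 x 150 x 52 mm, loose, to be left alone. Origin: centre of its underside.
- wash_bottle: White wash bottle with a red cap and a bent spout, 63 x 102 x 205 mm, loose, standing on the bench to the right of the work (not the one beside the centrifuge on the left), to be left alone. Origin: centre of its underside.

How it is judged:
By the outcome, as a careful person would: the job done as asked, in the order asked, and still so for the second after the job is handed in, with the robot touching nothing.
It also fails if it takes over 104 s, if anything falls off the work surface, if the arm or the gripper's body presses on something with over 40 N, if the wrist force passes 120 N, or if a joint passes its speed limit or range.

## Working session

There is one attempt and no reset: what is moved stays moved. The work goes in short steps, Python scripts to look and compute and a tool call to move; the robot and the scene stay as the last step left them, time stands still between calls to the robot, and variables do not carry over. Pictures are saved under pics/ and viewed, at most 14 in all, crops included, and the job is handed in when it is done.

Besides the shell and the picture viewer there is one more tool, called after "Emit:" by a JSON object that holds its "method" and its "body". apply_moves: Moves the arm, as the interface text tells. Its arguments: {"type":"object","properties":{"moves":{"type":"array"}},"required":["moves"]}

```bash
mkdir -p pics
python3 - <<'E'
from bench import ctrl
import cv2
for n in ("scene","top"):
    p,d=ctrl.camera(n); cv2.imwrite(f"pics/{n}0.png",p[:,:,::-1]); 
    P=ctrl.camera_params(n); print(n,P["K"].round(1).tolist(),P["cam_to_world"].round(3).tolist())
o=ctrl.get_obs(); print(o, ctrl.pinch_z)
E
```

```text
scene [[418.9, 0.0, 285.5], [0.0, 418.9, 212.9], [0.0, 0.0, 1.0]] [[0.622, -0.502, 0.601, -0.209], [-0.783, -0.42, 0.459, -0.74], [0.022, -0.756, -0.654, 0.95], [0.0, 0.0, 0.0, 1.0]]
top [[385.8, 0.0, 279.8], [0.0, 385.8, 204.9], [0.0, 0.0, 1.0]] [[-0.004, -0.991, 0.136, 0.455], [-1.0, 0.006, 0.011, -0.116], [-0.012, -0.136, -0.991, 1.131], [0.0, 0.0, 0.0, 1.0]]
{'time_s': 0.1, 'q': array([ 1.00970708e+00,  1.81464203e-01,  1.60789369e+00, -4.51533254e-06,
        1.35383400e+00, -2.06305094e-01]), 'dq': array([ 9.35322571e-05, -2.77044375e-04, -3.58962377e-03,  3.79139864e-04,
       -8.06211171e-04,  6.21291503e-04]), 'joint_efforts': array([ 1.36476679e-03, -4.45874655e+01, -3.52235842e+01, -1.60079999e-04,
        4.25149425e-03,  1.41192692e-05]), 'eef_pos': array([0.19944375, 0.53872958, 0.20648264]), 'eef_rot': array([-2.97294227e-04,  1.76462641e-01,  9.84307013e-01, -7.42301036e-04]), 'wrist_force': array([-0.00957874, -0.42962873, -0.31295624]), 'torque': array([0.03218337, 0.02142941, 0.00263669]), 'grasp_force': 0.0, 'opening': 0.9984851155027812} 0.0187
```

View pics/scene0.png

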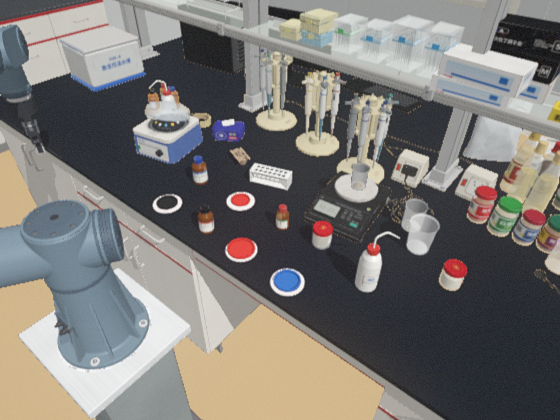

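View pics/top0.png

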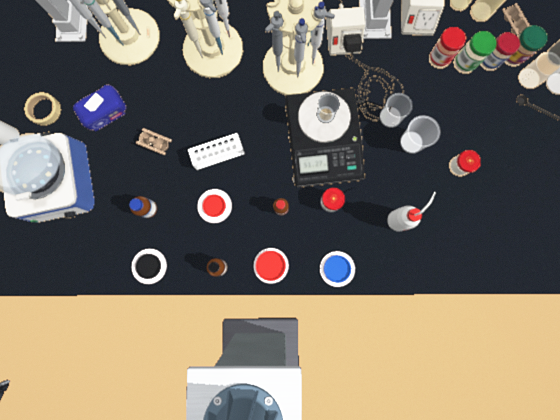

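The top view shows the following (column, row):
- **Holders:** black (149,266), narrow red (214,206), wide red (271,265), blue (337,268).
- **Containers:** blue bottle (143,207), black bottle (217,267), red bottle (281,206), jar (333,200), right next to the balance.

```bash
cat > h.py <<'E'
from bench import ctrl
import numpy as np, cv2
H=dict(blue_bottle=.105,black_bottle=.095,red_bottle=.088,red_jar=.072)
def world(cam,d):
    P=ctrl.camera_params(cam);K=P["K"];T=np.array(P["cam_to_world"])
    v,u=np.mgrid[:d.shape[0],:d.shape[1]]
    c=np.stack([(u-K[0][2])/K[0][0]*d,(v-K[1][2])/K[1][1]*d,d],-1)
    return c@T[:3,:3].T+T[:3,3]
def onplane(cam,uv,z):
    P=ctrl.camera_params(cam);K=P["K"];T=np.array(P["cam_to_world"])
    r=T[:3,:3]@np.array([(uv[0]-K[0][2])/K[0][0],(uv[1]-K[1][2])/K[1][1],1])
    return T[:3,3]+r*(z-T[2,3])/r[2]
def box(cam,name,region,W):
    p=W[region]; return p
E
python3 - <<'E'
from h import *
for cam in ("top","scene"):
    p,d=ctrl.camera(cam); W=world(cam,d)
    for n in ["blue_bottle_center","black_bottle_center","red_bottle_center","red_jar_center","blue_bottle_holder","black_bottle_holder","red_bottle_holder","red_jar_holder","tube_rack","wash_bottle"]:
        for r in ctrl.outline_of(cam,n)[:2]:
            R=r["region"]&(d>0)
            P=W[R]; out=""
            if n[:-7] in H and n.endswith("center"):
                h=H[n[:-7]]; m=R&(abs(W[:,:,2]-h)<.006)
                if m.sum()>8: out=("cap",m.sum(),onplane(cam,np.argwhere(m).mean(0)[::-1],h).round(4))
            elif "holder" in n:
                cs,_=cv2.findContours(r["region"].astype(np.uint8),0,1); c=max(cs,key=len)
                if len(c)>5:
                    e=cv2.fitEllipse(cv2.convexHull(c)); out=("ell",onplane(cam,e[0],.004).round(4),np.round(e[1],1))
            else: out=(P.min(0).round(3),P.max(0).round(3))
            print(cam,n,round(r["score"],2),np.round(r["position"]),len(P),np.median(P,0).round(3),*out)
E
```

```text
top blue_bottle_center 0.74 [143. 209.] 386 [0.598 0.274 0.081] cap 109 [0.6011 0.2854 0.105 ]
top black_bottle_center 0.56 [218. 266.] 292 [0.432 0.068 0.073] cap 93 [0.434  0.0748 0.095 ]
top red_bottle_center 0.64 [279. 204.] 226 [ 0.598 -0.107  0.065] cap 68 [ 0.6016 -0.1047  0.088 ]
top red_jar_center 0.88 [330. 200.] 456 [ 0.617 -0.248  0.071] cap 385 [ 0.6195 -0.2504  0.072 ]
top red_jar_center 0.58 [143. 205.] 440 [0.598 0.274 0.08 ] cap 64 [0.5978 0.274  0.072 ]
top blue_bottle_holder 0.69 [339. 270.] 925 [ 0.426 -0.266  0.005] ell [ 0.4249 -0.2657  0.004 ] [33.7 34.8]
top black_bottle_holder 0.71 [150. 266.] 953 [0.436 0.277 0.006] ell [0.4359 0.2781 0.004 ] [33.3 36. ]
top black_bottle_holder 0.66 [214. 146.] 1114 [0.767 0.086 0.05 ] ell [0.7767 0.0873 0.004 ] [26.6 62.1]
top red_bottle_holder 0.83 [210. 206.] 872 [0.611 0.09  0.006] ell [0.6105 0.0905 0.004 ] [32.6 34. ]
top red_jar_holder 0.72 [270. 263.] 952 [ 0.435 -0.074  0.006] ell [ 0.4358 -0.0736  0.004 ] [34.5 34.8]
scene blue_bottle_center 0.73 [199. 172.] 378 [0.592 0.272 0.061] cap 45 [0.6018 0.283  0.105 ]
sce
[... 522 characters left out ...]
7.] 581 [ 0.435 -0.077  0.005] ell [ 0.4358 -0.0765  0.004 ] [23.3 31.4]
scene red_bottle_holder 0.82 [241. 199.] 384 [0.609 0.088 0.005] ell [0.6101 0.0894 0.004 ] [17.1 27.8]
scene red_jar_holder 0.92 [240. 249.] 599 [ 0.434 -0.079  0.005] ell [ 0.4341 -0.0786  0.004 ] [24.  31.4]
scene red_jar_holder 0.63 [323. 235.] 501 [ 0.606 -0.261  0.061] ell [ 0.6524 -0.2349  0.004 ] [21.9 29.8]
scene tube_rack 0.86 [267. 180.] 685 [0.769 0.086 0.009] [ 0.721  0.001 -0.005] [0.858 0.195 0.058]
scene wash_bottle 0.64 [241. 199.] 392 [0.608 0.089 0.005] [ 0.563  0.041 -0.002] [0.661 0.139 0.017]
scene wash_bottle 0.56 [373. 268.] 916 [ 0.545 -0.455  0.093] [ 0.531 -0.479 -0.004] [ 0.737 -0.371  0.175]
```

Emit:
{"method": "apply_moves", "body": {"moves": [{"jaw": 1, "offset": [0, 0, 0], "rot": [0, 0, -10.15]}, {"jaw": 1, "offset": [0, 0, 0], "rot": [0, 0, -10.15]}, {"jaw": 1, "offset": [0, -60, 0], "rot": [0, 0, 0]}, {"jaw": 1, "offset": [0, -60, 0], "rot": [0, 0, 0]}, {"jaw": 1, "offset": [0, -60, 0], "rot": [0, 0, 0]}]}}

```text
time_s: 1.82
eef_pos: [0.1994, 0.3576, 0.2071]
eef_rot: [0.0, -0.0, 1.0, -0.0]
wrist_force: [1.0, -0.1, 0.6]
opening: 0.999
grasp_force: 0.0
```

Emit:
{"method": "apply_moves", "body": {"moves": [{"jaw": 1, "offset": [-50, -15, 0], "rot": [0, 0, 0]}, {"jaw": 1, "offset": [-50, -15, 0], "rot": [0, 0, 0]}, {"jaw": 1, "offset": [-50, -15, 0], "rot": [0, 0, 0]}, {"jaw": 1, "offset": [-50, -15, 0], "rot": [0, 0, 0]}, {"jaw": 1, "offset": [-50, -15, 0], "rot": [0, 0, 0]}]}}

```text
time_s: 2.45
eef_pos: [0.4513, 0.2834, 0.2075]
eef_rot: [0.0, 0.0, 1.0, 0.0]
wrist_force: [0.1, 0.7, 0.4]
opening: 1.002
grasp_force: 0.0
```

Emit:
{"method": "apply_moves", "body": {"moves": [{"jaw": 1, "offset": [-50, 0, 0], "rot": [0, 0, 0]}, {"jaw": 1, "offset": [-50, 0, 0], "rot": [0, 0, 0]}, {"jaw": 1, "offset": [-50, 0, 0], "rot": [0, 0, 0]}, {"jaw": 1, "offset": [0, 0, 0], "rot": [0, 0, 0]}, {"jaw": 1, "offset": [0, 0, 0], "rot": [0, 0, 0]}]}}

```text
time_s: 3.08
eef_pos: [0.5991, 0.2839, 0.2066]
eef_rot: [-0.001, 0.0, 1.0, -0.0]
wrist_force: [-0.3, 0.5, 0.1]
opening: 1.0
grasp_force: 0.0
```

Emit:
{"method": "apply_moves", "body": {"moves": [{"jaw": 1, "offset": [-2, 0, 40], "rot": [0, 0, 0]}, {"jaw": 1, "offset": [0, 0, 40], "rot": [0, 0, 0]}, {"jaw": 1, "offset": [0, 0, 40], "rot": [0, 0, 0]}, {"jaw": 1, "offset": [0, 0, 30], "rot": [0, 0, 0]}, {"jaw": 1, "offset": [0, 0, 20], "rot": [0, 0, 0]}]}}

```text
time_s: 3.7
eef_pos: [0.6, 0.2843, 0.0364]
eef_rot: [-0.001, -0.0, 1.0, -0.0]
wrist_force: [-0.0, 0.4, -0.2]
opening: 1.005
grasp_force: 0.0
```

Emit:
{"method": "apply_moves", "body": {"moves": [{"jaw": 0.8, "offset": [0, 0, 0], "rot": [0, 0, 0]}, {"jaw": 0.7, "offset": [0, 0, 0], "rot": [0, 0, 0]}, {"jaw": 0.6, "offset": [0, 0, 0], "rot": [0, 0, 0]}, {"jaw": 0.4, "offset": [0, 0, 0], "rot": [0, 0, 0]}, {"jaw": 0.4, "offset": [0, 0, 0], "rot": [0, 0, 0]}]}}

```text
time_s: 4.32
eef_pos: [0.6034, 0.2847, 0.04]
eef_rot: [0.002, 0.0, 1.0, 0.001]
wrist_force: [-0.7, 1.0, 7.4]
opening: 0.583
grasp_force: 61.2
```

Run:
```python
from h import *
p,d=ctrl.camera("scene"); c=p[110:230,130:270]; cv2.imwrite("pics/g1.png",cv2.resize(c[:,:,::-1],None,fx=5,fy=5,interpolation=2))
o=ctrl.get_obs(); print(o["eef_pos"],o["wrist_force"],o["opening"],o["q"])
```

```text
[0.60343789 0.28472428 0.04000663] [-0.98441358  0.6109127   5.89430868] 0.5850485756639198 [ 2.63240330e-01  5.54567554e-01  1.47150709e+00  3.09494178e-04
  1.11115392e+00 -1.30724392e+00]
```

View pics/g1.png

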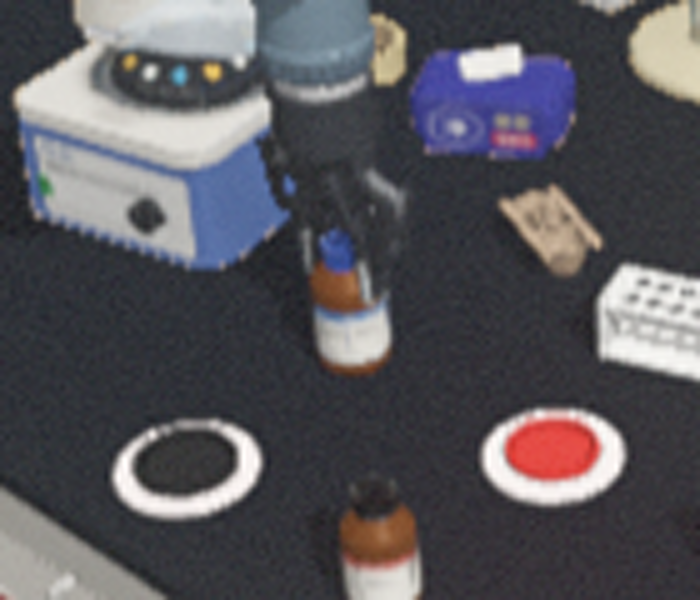

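The crop shows the pads on the upper body and shoulder, just above the label. The opening of 0.585 is below the 0.635 a 54 mm body should give. I'll reopen, go a little lower and regrip.

Emit:
{"method": "apply_moves", "body": {"moves": [{"jaw": 0.75, "offset": [0, 0, 0], "rot": [0, 0, 0]}, {"jaw": 1, "offset": [0, 0, 0], "rot": [0, 0, 0]}, {"jaw": 1, "offset": [0, 0, 0], "rot": [0, 0, 0]}, {"jaw": 1, "offset": [0, 0, 0], "rot": [0, 0, 0]}, {"jaw": 1, "offset": [0, 0, 0], "rot": [0, 0, 0]}]}}

```text
time_s: 5.0
eef_pos: [0.6015, 0.284, 0.0371]
eef_rot: [-0.0, 0.0, 1.0, -0.0]
wrist_force: [-0.0, 0.1, -0.2]
opening: 1.002
grasp_force: 0.0
```

Run:
```python
from h import *
p,d=ctrl.camera("scene"); W=world("scene",d)
r=ctrl.outline_of("scene","blue_bottle_center")
for x in r[:2]:
    R=x["region"]&(d>0)
    print(x["score"],x["position"],W[R].min(0),W[R].max(0))
    P=W[R]
    for z0 in np.arange(0,.11,.01):
        q=P[(P[:,2]>=z0)&(P[:,2]<z0+.01)]
        if len(q): print(round(z0,2),len(q),q.min(0)[:2].round(3),q.max(0)[:2].round(3))
o=ctrl.get_obs(); print(o["eef_pos"],o["wrist_force"],o["opening"])
c=p[140:220,160:240]; cv2.imwrite("pics/g2.png",cv2.resize(c[:,:,::-1],None,fx=7,fy=7,interpolation=2))
```

```text
0.62 [196.6, 169.8] [ 0.5735728   0.23684033 -0.00203591] [0.70295544 0.42168048 0.13441879]
0.0 15 [0.58 0.26] [0.703 0.413]
0.01 29 [0.577 0.261] [0.615 0.294]
0.02 28 [0.578 0.259] [0.622 0.294]
0.03 35 [0.574 0.257] [0.624 0.295]
0.04 29 [0.576 0.259] [0.621 0.295]
0.05 32 [0.576 0.259] [0.614 0.301]
0.06 30 [0.574 0.257] [0.607 0.293]
0.07 46 [0.577 0.238] [0.613 0.309]
0.08 37 [0.583 0.237] [0.62  0.303]
0.09 20 [0.587 0.269] [0.611 0.29 ]
0.1 40 [0.586 0.241] [0.613 0.299]
[0.60161155 0.28398872 0.03723674] [ 0.12876782  0.05146171 -0.07566372] 0.9995643024766678
```

View pics/g2.png

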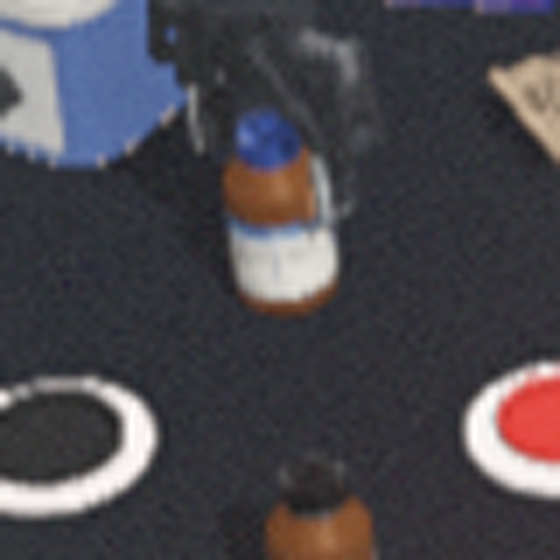

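The bottle stands upright and unmoved, with its cap at crop (268,138). The body is straight up to about z = 0.068. I'll grip 3 mm lower.

Emit:
{"method": "apply_moves", "body": {"moves": [{"jaw": 1, "offset": [0, 0, 3], "rot": [0, 0, 0]}, {"jaw": 0.7, "offset": [0, 0, 0], "rot": [0, 0, 0]}, {"jaw": 0.6, "offset": [0, 0, 0], "rot": [0, 0, 0]}, {"jaw": 0.4, "offset": [0, 0, 0], "rot": [0, 0, 0]}, {"jaw": 0.4, "offset": [0, 0, 0], "rot": [0, 0, 0]}]}}

```text
time_s: 5.72
eef_pos: [0.602, 0.2843, 0.0348]
eef_rot: [0.0, 0.0, 1.0, 0.0]
wrist_force: [-0.4, 1.2, 3.6]
opening: 0.591
grasp_force: 62.5
```

Emit:
{"method": "apply_moves", "body": {"moves": [{"jaw": 0.4, "offset": [0, 0, -5], "rot": [0, 0, 0]}, {"jaw": 0.4, "offset": [0, 0, -15], "rot": [0, 0, 0]}, {"jaw": 0.4, "offset": [0, 0, -20], "rot": [0, 0, 0]}, {"jaw": 0.4, "offset": [0, 0, -20], "rot": [0, 0, 0]}, {"jaw": 0.4, "offset": [0, 0, -10], "rot": [0, 0, 0]}]}}

```text
time_s: 6.35
eef_pos: [0.6029, 0.2843, 0.1072]
eef_rot: [0.002, 0.0, 1.0, 0.0]
wrist_force: [0.2, 0.8, -1.3]
opening: 0.591
grasp_force: 62.4
```

Run:
```python
from h import *
p,d=ctrl.camera("scene"); 
o=ctrl.get_obs(); print(o["eef_pos"],o["wrist_force"],o["opening"],o["torque"])
c=p[110:210,140:260]; cv2.imwrite("pics/g3.png",cv2.resize(c[:,:,::-1],None,fx=6,fy=6,interpolation=2))
```

```text
[0.60319644 0.28450107 0.10791132] [ 0.62373164  0.32513401 -0.71480689] 0.5920993270364464 [ 0.00020138 -0.03907145  0.00567991]
```

View pics/g3.png

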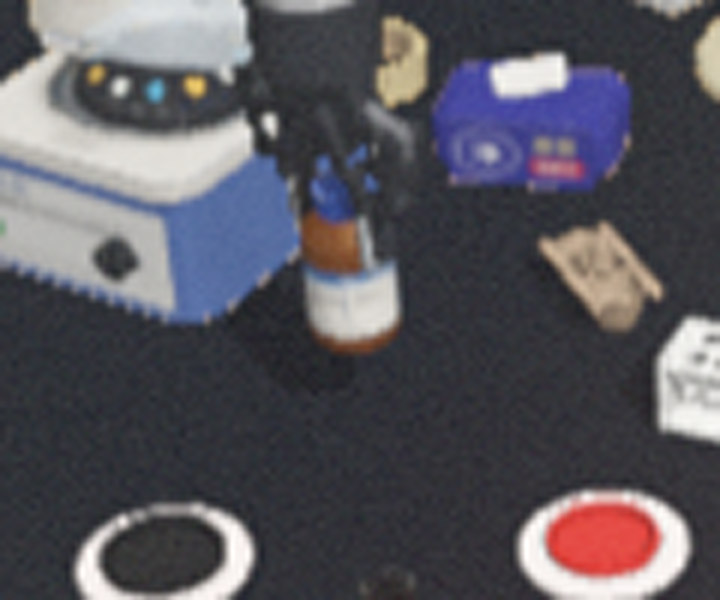

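The bottle is off the bench, held upright at crop (350,300) with its shadow below it. Next I carry it to the blue holder.

Emit:
{"method": "apply_moves", "body": {"moves": [{"jaw": 0.4, "offset": [6.5, -20, 0], "rot": [0, 0, 0]}, {"jaw": 0.4, "offset": [11, -35, 0], "rot": [0, 0, 0]}, {"jaw": 0.4, "offset": [14.5, -45, 0], "rot": [0, 0, 0]}, {"jaw": 0.4, "offset": [14.5, -45, 0], "rot": [0, 0, 0]}, {"jaw": 0.4, "offset": [14.5, -45, 0], "rot": [0, 0, 0]}]}}

```text
time_s: 7.02
eef_pos: [0.5397, 0.0927, 0.1042]
eef_rot: [-0.0, 0.0, 1.0, -0.0]
wrist_force: [0.1, -0.9, -2.2]
opening: 0.591
grasp_force: 62.5
```

Emit:
{"method": "apply_moves", "body": {"moves": [{"jaw": 0.4, "offset": [14.5, -45, 0], "rot": [0, 0, 0]}, {"jaw": 0.4, "offset": [14.5, -45, 0], "rot": [0, 0, 0]}, {"jaw": 0.4, "offset": [14.5, -45, 0], "rot": [0, 0, 0]}, {"jaw": 0.4, "offset": [14.5, -45, 0], "rot": [0, 0, 0]}, {"jaw": 0.4, "offset": [14.5, -45, 0], "rot": [0, 0, 0]}]}}

```text
time_s: 7.65
eef_pos: [0.4672, -0.1322, 0.1044]
eef_rot: [0.0, 0.0, 1.0, -0.0]
wrist_force: [-0.1, -0.0, -0.8]
opening: 0.587
grasp_force: 62.5
```

Emit:
{"method": "apply_moves", "body": {"moves": [{"jaw": 0.4, "offset": [14.5, -45, 0], "rot": [0, 0, 0]}, {"jaw": 0.4, "offset": [11, -35, 0], "rot": [0, 0, 0]}, {"jaw": 0.4, "offset": [10, -30, 0], "rot": [0, 0, 0]}, {"jaw": 0.4, "offset": [6.5, -20, 0], "rot": [0, 0, 0]}, {"jaw": 0.4, "offset": [2, -6, 0], "rot": [0, 0, 0]}]}}

```text
time_s: 8.28
eef_pos: [0.4234, -0.2679, 0.1043]
eef_rot: [-0.0, 0.001, 1.0, -0.0]
wrist_force: [-0.3, -0.4, -1.3]
opening: 0.592
grasp_force: 62.6
```

Emit:
{"method": "apply_moves", "body": {"moves": [{"jaw": 0.4, "offset": [0, 0, 0], "rot": [0, 0, 0]}, {"jaw": 0.4, "offset": [0, 0, 10], "rot": [0, 0, 0]}, {"jaw": 0.4, "offset": [0, 0, 20], "rot": [0, 0, 0]}, {"jaw": 0.4, "offset": [0, 0, 10], "rot": [0, 0, 0]}, {"jaw": 0.4, "offset": [0, 0, 0], "rot": [0, 0, 0]}]}}

```text
time_s: 8.9
eef_pos: [0.4234, -0.2658, 0.0632]
eef_rot: [-0.001, -0.0, 1.0, 0.001]
wrist_force: [-0.7, 0.3, -1.0]
opening: 0.59
grasp_force: 62.6
```

Run:
```python
from h import *
p,d=ctrl.camera("scene"); 
c=p[190:310,225:355]; cv2.imwrite("pics/g4.png",cv2.resize(c[:,:,::-1],None,fx=5,fy=5,interpolation=2))
```

```text
(no output)
```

View pics/g4.png

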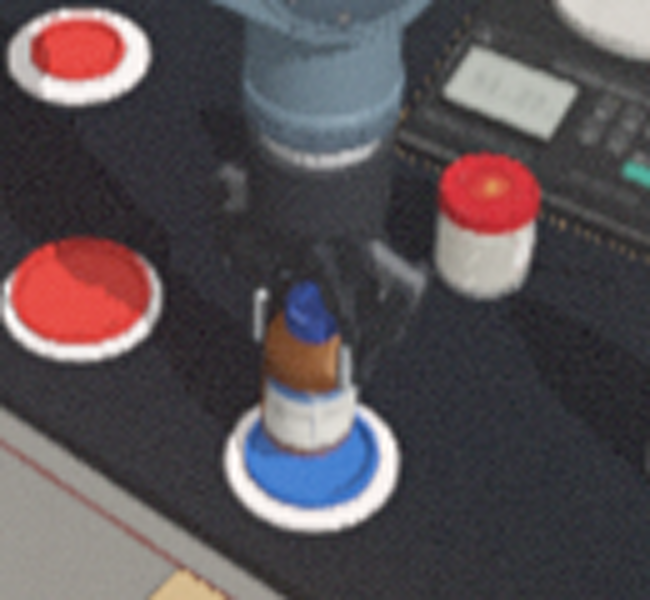

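The bottle's base is at crop (310,435), directly above the blue well centre (312,463), so it lines up. I'll lower it gently.

Emit:
{"method": "apply_moves", "body": {"moves": [{"jaw": 0.4, "offset": [0, 0, 8], "rot": [0, 0, 0]}, {"jaw": 0.4, "offset": [0, 0, 8], "rot": [0, 0, 0]}, {"jaw": 0.4, "offset": [0, 0, 4], "rot": [0, 0, 0]}, {"jaw": 0.4, "offset": [0, 0, 2], "rot": [0, 0, 0]}, {"jaw": 0.4, "offset": [0, 0, 1], "rot": [0, 0, 0]}]}}

```text
time_s: 9.57
eef_pos: [0.4239, -0.267, 0.0412]
eef_rot: [0.0, 0.0, 1.0, -0.0]
wrist_force: [-0.2, 0.3, -1.6]
opening: 0.596
grasp_force: 62.6
```

Emit:
{"method": "apply_moves", "body": {"moves": [{"jaw": 0.4, "offset": [0, 0, 0.5], "rot": [0, 0, 0]}, {"jaw": 0.4, "offset": [0, 0, 0.5], "rot": [0, 0, 0]}, {"jaw": 0.4, "offset": [0, 0, 0.5], "rot": [0, 0, 0]}, {"jaw": 0.4, "offset": [0, 0, 0.5], "rot": [0, 0, 0]}, {"jaw": 0.4, "offset": [0, 0, 0], "rot": [0, 0, 0]}]}}

```text
time_s: 10.2
eef_pos: [0.4239, -0.2669, 0.0393]
eef_rot: [0.0, 0.0, 1.0, -0.0]
wrist_force: [-0.1, -0.1, -1.8]
opening: 0.59
grasp_force: 62.6
```

Emit:
{"method": "apply_moves", "body": {"moves": [{"jaw": 0.4, "offset": [0, 0, 0.5], "rot": [0, 0, 0]}, {"jaw": 0.4, "offset": [0, 0, 0.5], "rot": [0, 0, 0]}, {"jaw": 0.4, "offset": [0, 0, 0.5], "rot": [0, 0, 0]}, {"jaw": 0.4, "offset": [0, 0, 0], "rot": [0, 0, 0]}, {"jaw": 0.4, "offset": [0, 0, 0], "rot": [0, 0, 0]}]}}

```text
time_s: 10.82
eef_pos: [0.4244, -0.267, 0.0387]
eef_rot: [0.0, 0.0, 1.0, -0.0]
wrist_force: [-0.8, 3.6, 6.0]
opening: 0.587
grasp_force: 63.6
```

Contact, at +6 N. I release slowly and rise.

Emit:
{"method": "apply_moves", "body": {"moves": [{"jaw": 0.62, "offset": [0, 0, 0], "rot": [0, 0, 0]}, {"jaw": 0.7, "offset": [0, 0, 0], "rot": [0, 0, 0]}, {"jaw": 0.85, "offset": [0, 0, 0], "rot": [0, 0, 0]}, {"jaw": 1, "offset": [0, 0, 0], "rot": [0, 0, 0]}, {"jaw": 1, "offset": [0, 0, 0], "rot": [0, 0, 0]}]}}

```text
time_s: 11.45
eef_pos: [0.4238, -0.2669, 0.0377]
eef_rot: [-0.0, 0.0, 1.0, 0.0]
wrist_force: [-0.4, -0.0, -0.1]
opening: 1.002
grasp_force: 0.0
```

Emit:
{"method": "apply_moves", "body": {"moves": [{"jaw": 1, "offset": [0, 0, -10], "rot": [0, 0, 0]}, {"jaw": 1, "offset": [0, 0, -30], "rot": [0, 0, 0]}, {"jaw": 1, "offset": [0, 0, -40], "rot": [0, 0, 0]}, {"jaw": 1, "offset": [0, 0, -50], "rot": [0, 0, 0]}, {"jaw": 1, "offset": [0, 0, 0], "rot": [0, 0, 0]}]}}

```text
time_s: 12.08
eef_pos: [0.4263, -0.2693, 0.1731]
eef_rot: [0.003, 0.0, 1.0, -0.004]
wrist_force: [0.1, 0.0, -0.6]
opening: 0.996
grasp_force: 0.0
```

Run:
```python
from h import *
p,d=ctrl.camera("scene"); W=world("scene",d)
for n in ("blue_bottle_center","black_bottle_center"):
  r=ctrl.outline_of("scene",n)[0]; h=H[n[:-7]]+(.004 if n[:3]=="blu" else 0)
  R=r["region"]&(d>0); m=R&(abs(W[:,:,2]-h)<.006)
  print(n,r["score"],m.sum(),onplane("scene",np.argwhere(m).mean(0)[::-1],h),W[R].min(0),W[R].max(0))
o=ctrl.get_obs(); print(o["eef_pos"])
cv2.imwrite("pics/s5.png",p[:,:,::-1])
```

```text
blue_bottle_center 0.88 94 [ 0.42479689 -0.26682267  0.109     ] [ 0.3989481  -0.29232608 -0.00203308] [ 0.5143653  -0.18737075  0.11244382]
black_bottle_center 0.59 52 [0.43141107 0.07083789 0.095     ] [ 0.40755326  0.04713808 -0.00421525] [0.51521757 0.15876833 0.09750923]
[ 0.42350223 -0.26652665  0.16748493]
```

View pics/s5.png

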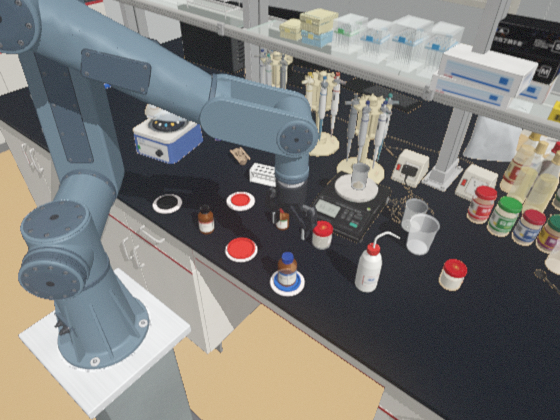

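The blue bottle stands at (0.4248, -0.2668), against a holder centre of (0.4245, -0.267): centred and upright. Next is the black bottle at about (0.433, 0.072).

Emit:
{"method": "apply_moves", "body": {"moves": [{"jaw": 1, "offset": [-2, 20, 0], "rot": [0, 0, 0]}, {"jaw": 1, "offset": [-2, 40, 0], "rot": [0, 0, 0]}, {"jaw": 1, "offset": [-2, 45, 0], "rot": [0, 0, 0]}, {"jaw": 1, "offset": [-2, 45, 0], "rot": [0, 0, 0]}, {"jaw": 1, "offset": [-1, 45, 0], "rot": [0, 0, 0]}]}}

```text
time_s: 12.85
eef_pos: [0.4317, -0.069, 0.1666]
eef_rot: [-0.001, 0.0, 1.0, 0.001]
wrist_force: [0.0, 0.2, 0.3]
opening: 0.998
grasp_force: 0.0
```

Emit:
{"method": "apply_moves", "body": {"moves": [{"jaw": 1, "offset": [0, 45, 0], "rot": [0, 0, 0]}, {"jaw": 1, "offset": [0, 45, 0], "rot": [0, 0, 0]}, {"jaw": 1, "offset": [0, 35, 0], "rot": [0, 0, 0]}, {"jaw": 1, "offset": [0, 15, 0], "rot": [0, 0, 0]}, {"jaw": 1, "offset": [0, 3.5, 0], "rot": [0, 0, 0]}]}}

```text
time_s: 13.48
eef_pos: [0.4323, 0.0724, 0.1671]
eef_rot: [-0.001, -0.001, 1.0, -0.0]
wrist_force: [-0.1, -0.0, 0.5]
opening: 1.0
grasp_force: 0.0
```

Emit:
{"method": "apply_moves", "body": {"moves": [{"jaw": 1, "offset": [0, 0, 20], "rot": [0, 0, 0]}, {"jaw": 1, "offset": [0, 0, 40], "rot": [0, 0, 0]}, {"jaw": 1, "offset": [0, 0, 40], "rot": [0, 0, 0]}, {"jaw": 1, "offset": [0, 0, 25], "rot": [0, 0, 0]}, {"jaw": 1, "offset": [0, 0, 15], "rot": [0, 0, 0]}]}}

```text
time_s: 14.1
eef_pos: [0.4321, 0.0707, 0.0263]
eef_rot: [-0.001, 0.001, 1.0, -0.0]
wrist_force: [-0.2, 0.6, 0.4]
opening: 0.999
grasp_force: 0.0
```

Emit:
{"method": "apply_moves", "body": {"moves": [{"jaw": 0.8, "offset": [0, 0, 0], "rot": [0, 0, 0]}, {"jaw": 0.65, "offset": [0, 0, 0], "rot": [0, 0, 0]}, {"jaw": 0.55, "offset": [0, 0, 0], "rot": [0, 0, 0]}, {"jaw": 0.3, "offset": [0, 0, 0], "rot": [0, 0, 0]}, {"jaw": 0.3, "offset": [0, 0, 0], "rot": [0, 0, 0]}]}}

```text
time_s: 14.72
eef_pos: [0.4348, 0.0716, 0.0294]
eef_rot: [0.002, 0.0, 1.0, -0.0]
wrist_force: [-0.0, 0.7, 4.3]
opening: 0.521
grasp_force: 60.7
```

Emit:
{"method": "apply_moves", "body": {"moves": [{"jaw": 0.3, "offset": [0, 0, -5], "rot": [0, 0, 0]}, {"jaw": 0.3, "offset": [0, 0, -15], "rot": [0, 0, 0]}, {"jaw": 0.3, "offset": [0, 5, -20], "rot": [0, 0, 0]}, {"jaw": 0.3, "offset": [-1, 20, -5], "rot": [0, 0, 0]}, {"jaw": 0.3, "offset": [-1, 35, 0], "rot": [0, 0, 0]}]}}

```text
time_s: 15.35
eef_pos: [0.4362, 0.1316, 0.0746]
eef_rot: [0.001, 0.001, 1.0, -0.0]
wrist_force: [-0.3, -0.1, -0.8]
opening: 0.518
grasp_force: 61.4
```

Emit:
{"method": "apply_moves", "body": {"moves": [{"jaw": 0.3, "offset": [0, 45, 0], "rot": [0, 0, 0]}, {"jaw": 0.3, "offset": [0, 45, 0], "rot": [0, 0, 0]}, {"jaw": 0.3, "offset": [0, 35, 0], "rot": [0, 0, 0]}, {"jaw": 0.3, "offset": [0, 15, 0], "rot": [0, 0, 0]}, {"jaw": 0.3, "offset": [0, 5, 0], "rot": [0, 0, 0]}]}}

```text
time_s: 15.98
eef_pos: [0.4351, 0.2769, 0.0732]
eef_rot: [0.0, -0.0, 1.0, -0.0]
wrist_force: [0.9, -0.3, -1.6]
opening: 0.524
grasp_force: 61.5
```

Emit:
{"method": "apply_moves", "body": {"moves": [{"jaw": 0.3, "offset": [0, 0, 0], "rot": [0, 0, 0]}, {"jaw": 0.3, "offset": [0, 0, 5], "rot": [0, 0, 0]}, {"jaw": 0.3, "offset": [0, 0, 10], "rot": [0, 0, 0]}, {"jaw": 0.3, "offset": [0, 0, 5], "rot": [0, 0, 0]}, {"jaw": 0.3, "offset": [0, 0, 0], "rot": [0, 0, 0]}]}}

```text
time_s: 16.6
eef_pos: [0.4345, 0.2762, 0.0519]
eef_rot: [-0.001, 0.0, 1.0, -0.0]
wrist_force: [-0.5, -0.3, -1.7]
opening: 0.52
grasp_force: 61.5
```

Run:
```python
from h import *
p,d=ctrl.camera("scene"); W=world("scene",d)
o=ctrl.get_obs(); print(o["eef_pos"],o["wrist_force"])
c=p[130:230,110:230]; cv2.imwrite("pics/g6.png",cv2.resize(c[:,:,::-1],None,fx=6,fy=6,interpolation=2))
```

```text
[0.43489929 0.27637264 0.05240496] [ 0.32215042 -0.25123301 -2.2019159 ]
```

View pics/g6.png

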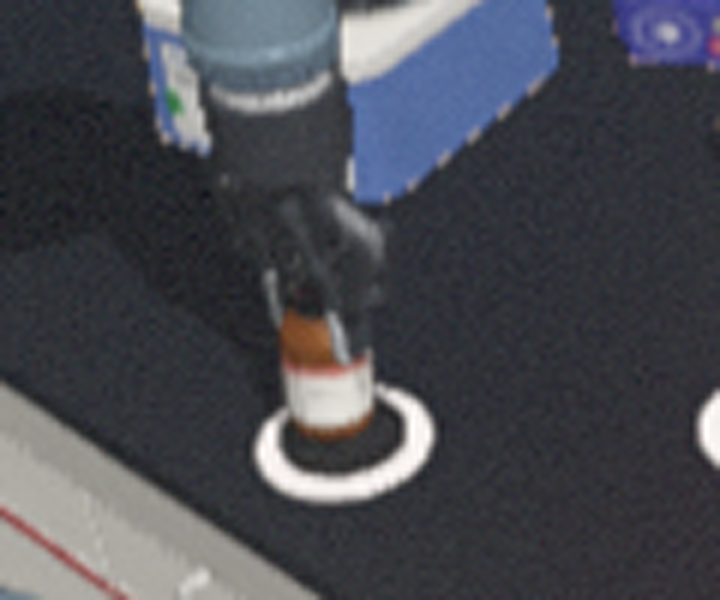

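Run:
```python
from h import *
P=ctrl.camera_params("scene");K=np.array(P["K"]);T=np.linalg.inv(np.array(P["cam_to_world"]))
def pr(p):
    c=T[:3,:3]@p+T[:3,3]; q=K@c; return (q[:2]/q[2]).round(1)
for p in [(.4345,.2765,.022),(.435,.277,.004),(.4345,.2765,.004),(.4345,.2765,.05),(.4345,.2715,.05),(.4345,.2765,.03),(.4345,.2715,.03)]: print(p,pr(np.array(p)))
p,d=ctrl.camera("scene"); 
r=ctrl.outline_of("scene","black_bottle_center")[0]
W=world("scene",d); R=r["region"]&(d>0)
for z0 in (.025,.035,.045): 
    m=R&(abs(W[:,:,2]-z0)<.005); c=np.argwhere(m); 
    if len(c): print(z0,len(c),c[:,1].min(),c[:,1].max(),c[:,1].mean(),c[:,0].mean())
t,_=ctrl.camera("top")
r=ctrl.outline_of("scene","black_bottle_holder")[0]; c=np.argwhere(r["region"]); print(r["score"],c.min(0),c.max(0))
```

```text
(0.4345, 0.2765, 0.022) [166.  198.9]
(0.435, 0.277, 0.004) [166.9 202.8]
(0.4345, 0.2765, 0.004) [166.9 202.9]
(0.4345, 0.2765, 0.05) [164.7 192.6]
(0.4345, 0.2715, 0.05) [165.6 193.2]
(0.4345, 0.2765, 0.03) [165.6 197.1]
(0.4345, 0.2715, 0.03) [166.6 197.7]
0.025 6 167 172 169.5 199.66666666666666
0.035 28 159 171 165.67857142857142 199.28571428571428
0.045 34 158 171 163.85294117647058 197.08823529411765
0.81 [194 153] [212 181]
```

The bottle's base is about 1 px (roughly 3 mm) left of the well centre at crop (344,437), well inside the 8 mm clearance. I'll trim that and lower.

Emit:
{"method": "apply_moves", "body": {"moves": [{"jaw": 0.3, "offset": [-1.5, -2, 3], "rot": [0, 0, 0]}, {"jaw": 0.3, "offset": [0, 0, 6], "rot": [0, 0, 0]}, {"jaw": 0.3, "offset": [0, 0, 6], "rot": [0, 0, 0]}, {"jaw": 0.3, "offset": [0, 0, 3], "rot": [0, 0, 0]}, {"jaw": 0.3, "offset": [0, 0, 1], "rot": [0, 0, 0]}]}}

```text
time_s: 17.48
eef_pos: [0.4364, 0.2745, 0.0334]
eef_rot: [-0.0, 0.0, 1.0, -0.0]
wrist_force: [0.4, -0.4, 1.6]
opening: 0.52
grasp_force: 61.7
```

Emit:
{"method": "apply_moves", "body": {"moves": [{"jaw": 0.3, "offset": [0, 0, 0.5], "rot": [0, 0, 0]}, {"jaw": 0.3, "offset": [0, 0, 0.5], "rot": [0, 0, 0]}, {"jaw": 0.3, "offset": [0, 0, 0], "rot": [0, 0, 0]}, {"jaw": 0.3, "offset": [0, 0, 0], "rot": [0, 0, 0]}, {"jaw": 0.3, "offset": [0, 0, 0], "rot": [0, 0, 0]}]}}

```text
time_s: 18.1
eef_pos: [0.4371, 0.2746, 0.0334]
eef_rot: [0.0, 0.0, 1.0, 0.0]
wrist_force: [-2.2, -1.7, 6.1]
opening: 0.519
grasp_force: 62.2
```

Emit:
{"method": "apply_moves", "body": {"moves": [{"jaw": 0.55, "offset": [0, 0, 0], "rot": [0, 0, 0]}, {"jaw": 0.65, "offset": [0, 0, 0], "rot": [0, 0, 0]}, {"jaw": 0.8, "offset": [0, 0, 0], "rot": [0, 0, 0]}, {"jaw": 1, "offset": [0, 0, 0], "rot": [0, 0, 0]}, {"jaw": 1, "offset": [0, 0, 0], "rot": [0, 0, 0]}]}}

```text
time_s: 18.73
eef_pos: [0.4366, 0.2746, 0.0328]
eef_rot: [-0.0, 0.0, 1.0, 0.0]
wrist_force: [-0.2, 0.2, 0.2]
opening: 0.999
grasp_force: 0.0
```

Emit:
{"method": "apply_moves", "body": {"moves": [{"jaw": 1, "offset": [0, 0, -10], "rot": [0, 0, 0]}, {"jaw": 1, "offset": [0, 0, -30], "rot": [0, 0, 0]}, {"jaw": 1, "offset": [0, 0, -40], "rot": [0, 0, 0]}, {"jaw": 1, "offset": [0, 0, -40], "rot": [0, 0, 0]}, {"jaw": 1, "offset": [0, 0, -10], "rot": [0, 0, 0]}]}}

```text
time_s: 19.35
eef_pos: [0.4386, 0.2753, 0.1666]
eef_rot: [0.003, 0.0, 1.0, 0.001]
wrist_force: [0.2, -0.0, 0.2]
opening: 0.997
grasp_force: 0.0
```

Emit:
{"method": "apply_moves", "body": {"moves": [{"jaw": 1, "offset": [-8.6, -20, 0], "rot": [0, 0, 0]}, {"jaw": 1, "offset": [-17.3, -40, 0], "rot": [0, 0, 0]}, {"jaw": 1, "offset": [-19.5, -45, 0], "rot": [0, 0, 0]}, {"jaw": 1, "offset": [-19.5, -45, 0], "rot": [0, 0, 0]}, {"jaw": 1, "offset": [-19.5, -45, 0], "rot": [0, 0, 0]}]}}

```text
time_s: 19.98
eef_pos: [0.5208, 0.0781, 0.1622]
eef_rot: [-0.001, 0.0, 1.0, 0.0]
wrist_force: [0.5, -0.1, 0.1]
opening: 1.0
grasp_force: 0.0
```

Run:
```python
from h import *
o=ctrl.get_obs(); print(o["eef_pos"])
for cam in ("scene","top"):
  p,d=ctrl.camera(cam); W=world(cam,d)
  for n,dz in (("black_bottle_center",.004),("red_bottle_center",0)):
   for r in ctrl.outline_of(cam,n)[:2]:
    h=H[n[:-7]]+dz
    R=r["region"]&(d>0); m=R&(abs(W[:,:,2]-h)<.006)
    if m.sum(): print(cam,n,r["score"],m.sum(),onplane(cam,np.argwhere(m).mean(0)[::-1],h))
```

```text
[0.52076679 0.07813256 0.16216867]
scene black_bottle_center 0.64 45 [0.43506949 0.2729773  0.099     ]
scene red_bottle_center 0.58 33 [ 0.59929475 -0.11001368  0.088     ]
top black_bottle_center 0.53 28 [0.43595909 0.2680508  0.099     ]
top red_bottle_center 0.64 68 [ 0.60150185 -0.10439405  0.088     ]
```

Black is seated upright in its well. I carry on to the red bottle at (0.6005, -0.1065).

Emit:
{"method": "apply_moves", "body": {"moves": [{"jaw": 1, "offset": [-19.5, -45, 0], "rot": [0, 0, 0]}, {"jaw": 1, "offset": [-19.5, -45, 0], "rot": [0, 0, 0]}, {"jaw": 1, "offset": [-19.5, -45, 0], "rot": [0, 0, 0]}, {"jaw": 1, "offset": [-15, -35, 0], "rot": [0, 0, 0]}, {"jaw": 1, "offset": [-6.5, -15.5, 0], "rot": [0, 0, 0]}]}}

```text
time_s: 20.9
eef_pos: [0.6011, -0.1062, 0.1625]
eef_rot: [-0.0, 0.0, 1.0, 0.0]
wrist_force: [-1.0, 0.1, -0.0]
opening: 1.005
grasp_force: 0.0
```

Emit:
{"method": "apply_moves", "body": {"moves": [{"jaw": 1, "offset": [0, 0, 20], "rot": [0, 0, 0]}, {"jaw": 1, "offset": [0, 0, 40], "rot": [0, 0, 0]}, {"jaw": 1, "offset": [0, 0, 40], "rot": [0, 0, 0]}, {"jaw": 1, "offset": [0, 0, 25], "rot": [0, 0, 0]}, {"jaw": 1, "offset": [0, 0, 13], "rot": [0, 0, 0]}]}}

```text
time_s: 21.52
eef_pos: [0.5984, -0.1032, 0.0218]
eef_rot: [-0.002, -0.001, 1.0, 0.001]
wrist_force: [-0.4, -0.5, -0.7]
opening: 0.997
grasp_force: 0.0
```

Emit:
{"method": "apply_moves", "body": {"moves": [{"jaw": 0.75, "offset": [0, 0, 0], "rot": [0, 0, 0]}, {"jaw": 0.6, "offset": [0, 0, 0], "rot": [0, 0, 0]}, {"jaw": 0.5, "offset": [0, 0, 0], "rot": [0, 0, 0]}, {"jaw": 0.25, "offset": [0, 0, 0], "rot": [0, 0, 0]}, {"jaw": 0.25, "offset": [0, 0, 0], "rot": [0, 0, 0]}]}}

```text
time_s: 22.15
eef_pos: [0.602, -0.1063, 0.0267]
eef_rot: [0.001, 0.0, 1.0, -0.0]
wrist_force: [-2.5, 0.5, 6.6]
opening: 0.454
grasp_force: 60.0
```

Emit:
{"method": "apply_moves", "body": {"moves": [{"jaw": 0.25, "offset": [0, 0, -5], "rot": [0, 0, 0]}, {"jaw": 0.25, "offset": [0, 0, -15], "rot": [0, 0, 0]}, {"jaw": 0.25, "offset": [0, 5, -20], "rot": [0, 0, 0]}, {"jaw": 0.25, "offset": [-2, 20, -5], "rot": [0, 0, 0]}, {"jaw": 0.25, "offset": [-2, 35, 0], "rot": [0, 0, 0]}]}}

```text
time_s: 22.78
eef_pos: [0.6057, -0.0453, 0.0712]
eef_rot: [0.001, 0.001, 1.0, -0.0]
wrist_force: [-0.8, -0.0, -1.4]
opening: 0.451
grasp_force: 60.5
```

Emit:
{"method": "apply_moves", "body": {"moves": [{"jaw": 0.25, "offset": [-2, 45, 0], "rot": [0, 0, 0]}, {"jaw": 0.25, "offset": [-2, 45, 0], "rot": [0, 0, 0]}, {"jaw": 0.25, "offset": [-1, 30, 0], "rot": [0, 0, 0]}, {"jaw": 0.25, "offset": [0, 12, 0], "rot": [0, 0, 0]}, {"jaw": 0.25, "offset": [0, 4, 0], "rot": [0, 0, 0]}]}}

```text
time_s: 23.4
eef_pos: [0.6097, 0.0909, 0.0698]
eef_rot: [-0.0, -0.0, 1.0, -0.0]
wrist_force: [-0.1, -0.1, -0.9]
opening: 0.459
grasp_force: 60.5
```

Emit:
{"method": "apply_moves", "body": {"moves": [{"jaw": 0.25, "offset": [0, 0, 0], "rot": [0, 0, 0]}, {"jaw": 0.25, "offset": [0, 0, 5], "rot": [0, 0, 0]}, {"jaw": 0.25, "offset": [0, 0, 10], "rot": [0, 0, 0]}, {"jaw": 0.25, "offset": [0, 0, 5], "rot": [0, 0, 0]}, {"jaw": 0.25, "offset": [0, 0, 0], "rot": [0, 0, 0]}]}}

```text
time_s: 24.02
eef_pos: [0.6092, 0.0898, 0.0488]
eef_rot: [-0.001, 0.0, 1.0, 0.0]
wrist_force: [0.0, 0.8, -1.6]
opening: 0.458
grasp_force: 60.5
```

Run:
```python
from h import *
p,d=ctrl.camera("scene")
o=ctrl.get_obs(); print(o["eef_pos"],o["wrist_force"])
c=p[140:220,190:290]; cv2.imwrite("pics/g7.png",cv2.resize(c[:,:,::-1],None,fx=7,fy=7,interpolation=2))
```

```text
[0.60963507 0.08986509 0.04931373] [ 0.50523769  0.0776393  -0.85216087]
```

View pics/g7.png

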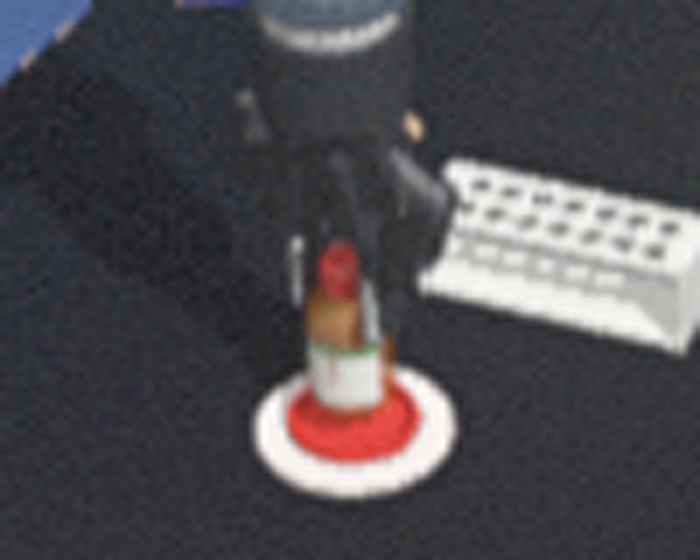

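The base is at crop (350,400), and the drop brings it onto the well centre at about (356,427). I'll lower it.

Emit:
{"method": "apply_moves", "body": {"moves": [{"jaw": 0.25, "offset": [0, 0, 3], "rot": [0, 0, 0]}, {"jaw": 0.25, "offset": [0, 0, 6], "rot": [0, 0, 0]}, {"jaw": 0.25, "offset": [0, 0, 6], "rot": [0, 0, 0]}, {"jaw": 0.25, "offset": [0, 0, 3], "rot": [0, 0, 0]}, {"jaw": 0.25, "offset": [0, 0, 1], "rot": [0, 0, 0]}]}}

```text
time_s: 24.7
eef_pos: [0.6099, 0.0901, 0.0309]
eef_rot: [-0.0, 0.0, 1.0, 0.0]
wrist_force: [-2.4, 0.4, 5.3]
opening: 0.457
grasp_force: 61.1
```

Emit:
{"method": "apply_moves", "body": {"moves": [{"jaw": 0.25, "offset": [0, 0, 0.5], "rot": [0, 0, 0]}, {"jaw": 0.25, "offset": [0, 0, 0.5], "rot": [0, 0, 0]}, {"jaw": 0.25, "offset": [0, 0, 0], "rot": [0, 0, 0]}, {"jaw": 0.25, "offset": [0, 0, 0], "rot": [0, 0, 0]}, {"jaw": 0.25, "offset": [0, 0, 0], "rot": [0, 0, 0]}]}}

```text
time_s: 25.32
eef_pos: [0.6104, 0.0901, 0.031]
eef_rot: [0.001, 0.0, 1.0, -0.0]
wrist_force: [-2.6, -0.1, 5.8]
opening: 0.457
grasp_force: 61.3
```

Emit:
{"method": "apply_moves", "body": {"moves": [{"jaw": 0.5, "offset": [0, 0, 0], "rot": [0, 0, 0]}, {"jaw": 0.6, "offset": [0, 0, 0], "rot": [0, 0, 0]}, {"jaw": 0.75, "offset": [0, 0, 0], "rot": [0, 0, 0]}, {"jaw": 1, "offset": [0, 0, 0], "rot": [0, 0, 0]}, {"jaw": 1, "offset": [0, 0, 0], "rot": [0, 0, 0]}]}}

```text
time_s: 25.95
eef_pos: [0.6099, 0.09, 0.0297]
eef_rot: [-0.0, 0.0, 1.0, -0.0]
wrist_force: [-0.1, 0.8, 0.4]
opening: 0.999
grasp_force: 0.0
```

Emit:
{"method": "apply_moves", "body": {"moves": [{"jaw": 1, "offset": [0, 0, -10], "rot": [0, 0, 0]}, {"jaw": 1, "offset": [0, 0, -30], "rot": [0, 0, 0]}, {"jaw": 1, "offset": [0, 0, -40], "rot": [0, 0, 0]}, {"jaw": 1, "offset": [0, 0, -30], "rot": [0, 0, 0]}, {"jaw": 1, "offset": [0, 0, -10], "rot": [0, 0, 0]}]}}

```text
time_s: 26.58
eef_pos: [0.6115, 0.09, 0.153]
eef_rot: [0.002, 0.0, 1.0, -0.0]
wrist_force: [0.1, 0.7, -0.8]
opening: 1.0
grasp_force: 0.0
```

Emit:
{"method": "apply_moves", "body": {"moves": [{"jaw": 1, "offset": [0, -20, 0], "rot": [0, 0, 0]}, {"jaw": 1, "offset": [0, -40, 0], "rot": [0, 0, 0]}, {"jaw": 1, "offset": [-1, -45, 0], "rot": [0, 0, 0]}, {"jaw": 1, "offset": [-1, -45, 0], "rot": [0, 0, 0]}, {"jaw": 1, "offset": [-1, -45, 0], "rot": [0, 0, 0]}]}}

```text
time_s: 27.2
eef_pos: [0.6113, -0.1073, 0.1476]
eef_rot: [-0.002, 0.001, 1.0, 0.0]
wrist_force: [1.3, 0.8, -0.0]
opening: 0.999
grasp_force: 0.0
```

Run:
```python
from h import *
o=ctrl.get_obs(); print(o["eef_pos"])
for cam in ("scene","top"):
  p,d=ctrl.camera(cam); W=world(cam,d)
  for n,dz in (("red_jar_center",0),("red_bottle_center",.004)):
   for r in ctrl.outline_of(cam,n)[:2]:
    h=H[n[:-7]]+dz
    R=r["region"]&(d>0); m=R&(abs(W[:,:,2]-h)<.006)
    if m.sum(): print(cam,n,r["score"],m.sum(),onplane(cam,np.argwhere(m).mean(0)[::-1],h))
```

```text
[ 0.61125294 -0.10727248  0.14763982]
scene red_jar_center 0.97 223 [ 0.61819429 -0.2538947   0.072     ]
scene red_bottle_center 0.82 30 [0.60835146 0.08564813 0.092     ]
scene red_bottle_center 0.72 57 [ 0.41615642 -0.27156886  0.092     ]
top red_jar_center 0.77 388 [ 0.61902915 -0.25046769  0.072     ]
top red_bottle_center 0.68 74 [0.61081663 0.09057186 0.092     ]
```

Emit:
{"method": "apply_moves", "body": {"moves": [{"jaw": 1, "offset": [-2, -45, 0], "rot": [0, 0, 0]}, {"jaw": 1, "offset": [-2, -45, 0], "rot": [0, 0, 0]}, {"jaw": 1, "offset": [-2, -35, 0], "rot": [0, 0, 0]}, {"jaw": 1, "offset": [0, -15, 0], "rot": [0, 0, 0]}, {"jaw": 1, "offset": [0, -5.5, 0], "rot": [0, 0, 0]}]}}

```text
time_s: 28.12
eef_pos: [0.6187, -0.2498, 0.1494]
eef_rot: [-0.0, 0.0, 1.0, 0.0]
wrist_force: [-0.5, 0.5, -0.3]
opening: 1.0
grasp_force: 0.0
```

Emit:
{"method": "apply_moves", "body": {"moves": [{"jaw": 1, "offset": [0, 0, 20], "rot": [0, 0, 0]}, {"jaw": 1, "offset": [0, 0, 30], "rot": [0, 0, 0]}, {"jaw": 1, "offset": [0, 0, 5], "rot": [0, 0, 0]}, {"jaw": 1, "offset": [0, 0, 0], "rot": [0, 0, 0]}, {"jaw": 1, "offset": [0, 0, 0], "rot": [0, 0, 0]}]}}

```text
time_s: 28.75
eef_pos: [0.6196, -0.2506, 0.096]
eef_rot: [0.001, -0.0, 1.0, -0.001]
wrist_force: [0.7, -0.1, 1.6]
opening: 0.998
grasp_force: 0.0
```

Run:
```python
from h import *
p,d=ctrl.camera("scene")
o=ctrl.get_obs(); print(o["eef_pos"],o["wrist_force"])
c=p[170:260,275:395]; cv2.imwrite("pics/g8.png",cv2.resize(c[:,:,::-1],None,fx=6,fy=6,interpolation=2))
```

```text
[ 0.61962018 -0.25072563  0.09620053] [-0.93283082 -0.31212681  0.92587981]
```

View pics/g8.png

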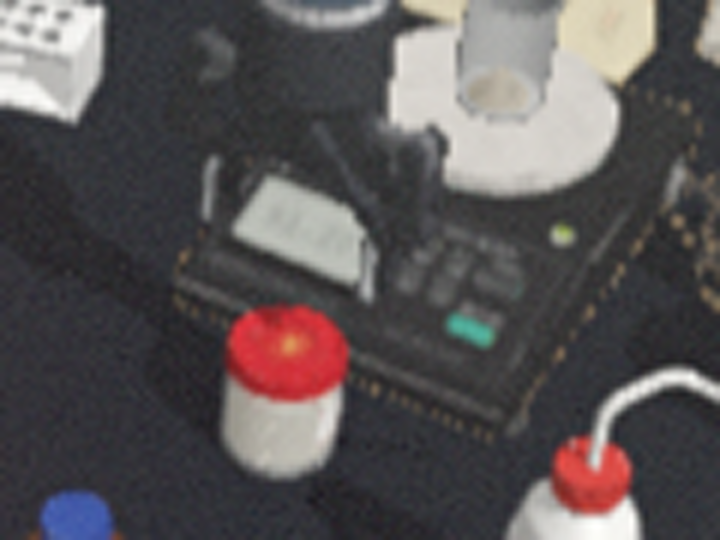

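The pads, at crop x = 210 and 366, straddle the jar, whose lid is centred at (288,350). The balance edge lies just behind and is clear. I'll descend and grip.

Emit:
{"method": "apply_moves", "body": {"moves": [{"jaw": 1, "offset": [0, -1, 15], "rot": [0, 0, 0]}, {"jaw": 1, "offset": [0, 0, 20], "rot": [0, 0, 0]}, {"jaw": 1, "offset": [0, 0, 20], "rot": [0, 0, 0]}, {"jaw": 1, "offset": [0, 0, 15], "rot": [0, 0, 0]}, {"jaw": 1, "offset": [0, 0, 5], "rot": [0, 0, 0]}]}}

```text
time_s: 29.42
eef_pos: [0.6177, -0.2509, 0.0176]
eef_rot: [-0.001, 0.0, 1.0, 0.001]
wrist_force: [0.3, 0.7, 0.6]
opening: 1.003
grasp_force: 0.0
```

Emit:
{"method": "apply_moves", "body": {"moves": [{"jaw": 0.85, "offset": [0, 0, 0], "rot": [0, 0, 0]}, {"jaw": 0.75, "offset": [0, 0, 0], "rot": [0, 0, 0]}, {"jaw": 0.65, "offset": [0, 0, 0], "rot": [0, 0, 0]}, {"jaw": 0.45, "offset": [0, 0, 0], "rot": [0, 0, 0]}, {"jaw": 0.45, "offset": [0, 0, 0], "rot": [0, 0, 0]}]}}

```text
time_s: 30.05
eef_pos: [0.6198, -0.2522, 0.0215]
eef_rot: [0.001, 0.0, 1.0, -0.001]
wrist_force: [-0.4, -0.3, 5.3]
opening: 0.699
grasp_force: 65.0
```

Emit:
{"method": "apply_moves", "body": {"moves": [{"jaw": 0.45, "offset": [0, 0, -5], "rot": [0, 0, 0]}, {"jaw": 0.45, "offset": [0, 0, -15], "rot": [0, 0, 0]}, {"jaw": 0.45, "offset": [5, 5, -20], "rot": [0, 0, 0]}, {"jaw": 0.45, "offset": [15, 14, -5], "rot": [0, 0, 0]}, {"jaw": 0.45, "offset": [25, 24, 0], "rot": [0, 0, 0]}]}}

```text
time_s: 30.68
eef_pos: [0.5745, -0.2091, 0.0666]
eef_rot: [0.001, 0.001, 1.0, -0.001]
wrist_force: [-0.4, 0.5, -2.6]
opening: 0.698
grasp_force: 64.9
```

Emit:
{"method": "apply_moves", "body": {"moves": [{"jaw": 0.45, "offset": [32, 31, 0], "rot": [0, 0, 0]}, {"jaw": 0.45, "offset": [32, 31, 0], "rot": [0, 0, 0]}, {"jaw": 0.45, "offset": [32, 31, 0], "rot": [0, 0, 0]}, {"jaw": 0.45, "offset": [25, 24, 0], "rot": [0, 0, 0]}, {"jaw": 0.45, "offset": [14, 13, 0], "rot": [0, 0, 0]}]}}

```text
time_s: 31.3
eef_pos: [0.4375, -0.0771, 0.0653]
eef_rot: [-0.0, -0.0, 1.0, 0.0]
wrist_force: [1.4, -0.6, -0.7]
opening: 0.696
grasp_force: 64.9
```

Emit:
{"method": "apply_moves", "body": {"moves": [{"jaw": 0.45, "offset": [4, 3.5, 0], "rot": [0, 0, 0]}, {"jaw": 0.45, "offset": [0, 0, 5], "rot": [0, 0, 0]}, {"jaw": 0.45, "offset": [0, 0, 10], "rot": [0, 0, 0]}, {"jaw": 0.45, "offset": [0, 0, 5], "rot": [0, 0, 0]}, {"jaw": 0.45, "offset": [0, 0, 0], "rot": [0, 0, 0]}]}}

```text
time_s: 31.92
eef_pos: [0.4344, -0.0749, 0.0439]
eef_rot: [-0.001, 0.0, 1.0, 0.0]
wrist_force: [-0.4, 0.1, -1.7]
opening: 0.696
grasp_force: 64.8
```

Run:
```python
from h import *
p,d=ctrl.camera("scene")
o=ctrl.get_obs(); print(o["eef_pos"],o["wrist_force"],o["opening"])
c=p[190:280,180:300]; cv2.imwrite("pics/g9.png",cv2.resize(c[:,:,::-1],None,fx=6,fy=6,interpolation=2))
```

```text
[ 0.43463779 -0.07496003  0.04428984] [-0.12037663  0.37031391 -1.00713401] 0.6945824073685797
```

View pics/g9.png

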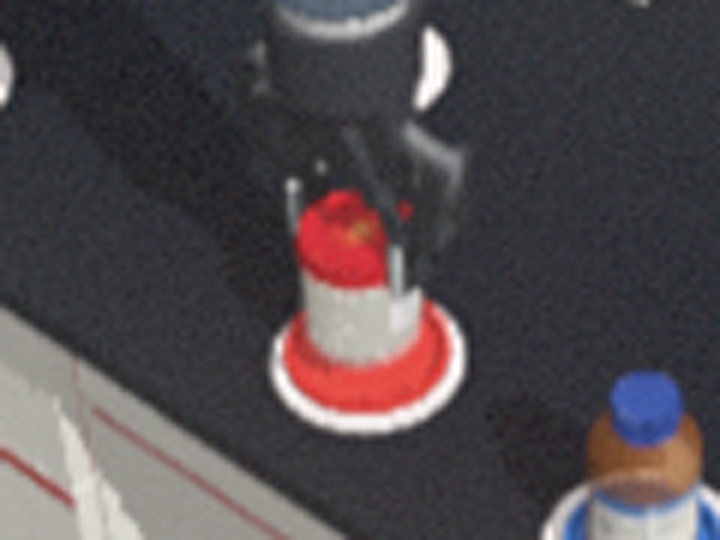

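The jar's base is centred at crop x = 362 over the wide red well at about 366. I'll lower it.

Emit:
{"method": "apply_moves", "body": {"moves": [{"jaw": 0.45, "offset": [0, 0, 3], "rot": [0, 0, 0]}, {"jaw": 0.45, "offset": [0, 0, 6], "rot": [0, 0, 0]}, {"jaw": 0.45, "offset": [0, 0, 6], "rot": [0, 0, 0]}, {"jaw": 0.45, "offset": [0, 0, 3], "rot": [0, 0, 0]}, {"jaw": 0.45, "offset": [0, 0, 1], "rot": [0, 0, 0]}]}}

```text
time_s: 32.6
eef_pos: [0.4346, -0.0748, 0.0255]
eef_rot: [-0.0, 0.0, 1.0, 0.0]
wrist_force: [-2.2, 0.4, 4.4]
opening: 0.697
grasp_force: 65.4
```

Emit:
{"method": "apply_moves", "body": {"moves": [{"jaw": 0.45, "offset": [0, 0, 0.5], "rot": [0, 0, 0]}, {"jaw": 0.45, "offset": [0, 0, 0.5], "rot": [0, 0, 0]}, {"jaw": 0.45, "offset": [0, 0, 0], "rot": [0, 0, 0]}, {"jaw": 0.45, "offset": [0, 0, 0], "rot": [0, 0, 0]}, {"jaw": 0.45, "offset": [0, 0, 0], "rot": [0, 0, 0]}]}}

```text
time_s: 33.22
eef_pos: [0.4351, -0.0749, 0.0256]
eef_rot: [0.0, 0.0, 1.0, -0.0]
wrist_force: [-3.5, 1.9, 7.7]
opening: 0.695
grasp_force: 65.7
```

Emit:
{"method": "apply_moves", "body": {"moves": [{"jaw": 0.73, "offset": [0, 0, 0], "rot": [0, 0, 0]}, {"jaw": 0.8, "offset": [0, 0, 0], "rot": [0, 0, 0]}, {"jaw": 0.9, "offset": [0, 0, 0], "rot": [0, 0, 0]}, {"jaw": 1, "offset": [0, 0, 0], "rot": [0, 0, 0]}, {"jaw": 1, "offset": [0, 0, 0], "rot": [0, 0, 0]}]}}

```text
time_s: 33.85
eef_pos: [0.4348, -0.0749, 0.0248]
eef_rot: [-0.0, 0.0, 1.0, 0.0]
wrist_force: [-0.5, 0.9, 0.3]
opening: 0.995
grasp_force: 0.0
```

Emit:
{"method": "apply_moves", "body": {"moves": [{"jaw": 1, "offset": [0, 0, -10], "rot": [0, 0, 0]}, {"jaw": 1, "offset": [0, 0, -30], "rot": [0, 0, 0]}, {"jaw": 1, "offset": [0, 0, -40], "rot": [0, 0, 0]}, {"jaw": 1, "offset": [0, 0, -40], "rot": [0, 0, 0]}, {"jaw": 1, "offset": [0, 0, -30], "rot": [0, 0, 0]}]}}

```text
time_s: 34.48
eef_pos: [0.4353, -0.0751, 0.1774]
eef_rot: [0.001, 0.0, 1.0, -0.001]
wrist_force: [0.8, 0.6, -0.1]
opening: 1.001
grasp_force: 0.0
```

Emit:
{"method": "apply_moves", "body": {"moves": [{"jaw": 1, "offset": [0, 10, -20], "rot": [0, 0, 0]}, {"jaw": 1, "offset": [0, 30, -20], "rot": [0, 0, 0]}, {"jaw": 1, "offset": [0, 30, 0], "rot": [0, 0, 0]}, {"jaw": 1, "offset": [0, 10, 0], "rot": [0, 0, 0]}, {"jaw": 1, "offset": [0, 0, 0], "rot": [0, 0, 0]}]}}

```text
time_s: 35.1
eef_pos: [0.4347, 0.0053, 0.2149]
eef_rot: [-0.0, -0.0, 1.0, -0.0]
wrist_force: [0.2, -0.2, -0.5]
opening: 1.002
grasp_force: 0.0
```

Run:
```python
from h import *
o=ctrl.get_obs(); print(o["eef_pos"],o["wrist_force"])
for cam in ("scene","top"):
  p,d=ctrl.camera(cam); W=world(cam,d)
  cv2.imwrite(f"pics/end_{cam}.png",p[:,:,::-1])
  for n in H:
    for r in ctrl.outline_of(cam,n+"_center")[:1]:
      h=H[n]+.004; R=r["region"]&(d>0); m=R&(abs(W[:,:,2]-h)<.006)
      if m.sum(): print(cam,n,r["score"],m.sum(),onplane(cam,np.argwhere(m).mean(0)[::-1],h))
```

```text
[0.43471017 0.00529894 0.21487154] [ 0.18513061 -0.17501662 -0.49237182]
scene black_bottle 0.71 40 [0.43487202 0.27139663 0.099     ]
scene red_bottle 0.73 32 [0.60796104 0.08671997 0.092     ]
scene red_jar 0.57 233 [ 0.43519931 -0.07790516  0.076     ]
top blue_bottle 0.87 125 [ 0.42576084 -0.26306958  0.109     ]
top black_bottle 0.57 91 [0.4375254  0.27709735 0.099     ]
top red_bottle 0.71 72 [0.61088063 0.09086893 0.092     ]
top red_jar 0.7 354 [ 0.43675473 -0.07735857  0.076     ]
```

View pics/end_scene.png

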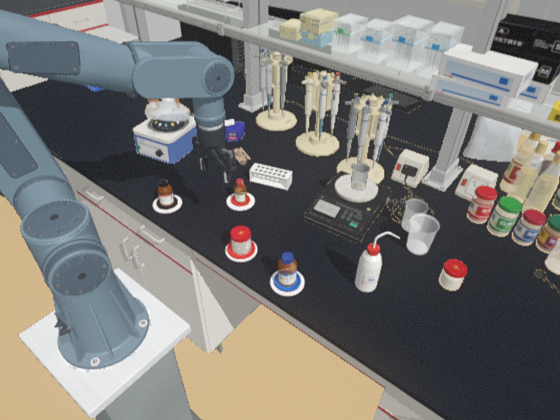

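All four stand upright and centred in their wells: black (167,195), red (240,192), jar (240,240), blue (288,270). The rack and the wash bottle have not moved, and the gripper is clear.

```bash
python3 -c "
from bench import ctrl
print(ctrl.hand_in())"
```

```text
the job is handed in; nothing more can be done
None
```

All three bottles and the red-lidded jar stand upright in their matching holders, released and with the gripper clear; the rack and wash bottle were left where they were, and the job was handed in at about 35 s of the 104 s allowed.

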